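# Seat a welded test piece on the test anvil and hold the hardness probe on its marked spot

### The job

Pick up the steel test piece by its welded-on square tube and lower it onto the test anvil, both holes over the two locating pins, until the plate rests flush; set it down, do not drop it, and let go. Then take the blue hardness probe out of its stand and hold it upright with its brass tip inside the white painted ring on the plate, pressing lightly so that the spring tip goes about half way in and never right to its stop. Finish while holding it there, the plate still flush, and leave the jar, the pliers and the other coupon alone.

Things in the scene. Friction and masses are not known exactly. Their poses are not given: they have to be found in the camera images.
- anvil: fixed heavy steel block, 110 (x) x 160 (y) x 30 (z) mm, grey ground top with brass-coloured rims round two pins; origin at the centre of its underside, z up. The test piece is seated when its own frame has the same x, y and yaw as this one and its origin lies 30 mm above this origin.
- round_pin (a point): foot of the round bullet-nosed pin, 10 mm diameter, 14 mm high, on the anvil's top face (anvil frame 5, -52, 30 mm); goes through point round_hole
- diamond_pin (a point): foot of the relieved (diamond) pin, 8.6 x 5 mm, 13 mm high, tapered top, on the anvil's top face (anvil frame 20, 52, 30 mm); goes through point diamond_hole
- test_piece: loose dark steel plate 90 (x) x 140 (y) x 6 (z) mm, 0.5 to 0.85 kg, two 12 mm through holes near its short edges; a square tube stub, 30 x 30 mm, 40 mm high, is welded upright on its centre, faces along plate x and y (weld bead 4 mm at the foot). Origin at the centre of the underside, z up. Starts flat on the worktop. Fits the pins one way round only
- round_hole (a point): centre of one hole, at the plate's underside (plate frame 5, -52, 0 mm)
- diamond_hole (a point): centre of the other hole, at the plate's underside (plate frame 20, 52, 0 mm)
- stub_top (a point): centre of the open top of the square tube stub, 46 mm above the plate's underside; grip the stub here from above
- mark (a point): centre of the white painted ring (17 mm outside, 12 mm inside, small white dot in the middle) on the plate's top face (plate frame -12, 36, 6 mm)
- probe_stand: fixed round stand, foot 80 mm across, with an upright grey socket, 40 mm across at its rim, rim 60 mm above the worktop; the probe hangs in its 19.6 mm bore by its flange and is drawn straight up about 50 mm to clear it; origin under its centre
- probe: loose cordless hardness probe, about 0.17 kg, 138 mm long, upright in the stand at the start, origin 15 mm above the worktop. Origin at the end of the tip when fully out, z up along the probe. Brass tip 6 mm diameter stands 11 mm out; steel nose 16 mm diameter; flange 30 mm diameter at 45 to 50 mm; blue barrel 24 mm diameter at 50 to 138 mm
- probe_grip (a point): point on the probe's axis amid the grip ribs, 95 mm above the probe's origin; grip the barrel here from above (held here, the fingers stay above the stub)
- probe_point (a point): end face of the brass spring tip; moves in with the tip
- probe_tip (a joint): how far the spring tip is pushed in: 0 fully out, 0.010 m at its stop; starts to move at 2.4 N and takes 0.6 N more per mm (5.4 N half way)
- stub_coupon: loose bystander, leave alone: dark plate 90 x 108 mm with a square tube stub 40 mm high, no holes and no ring
- gel_jar_blue: loose bystander, leave alone: white open jar with blue gel, 92 mm across and 92 mm high
- mig_pliers: loose bystander, leave alone: pliers with blue handles, 68 x 225 x 21 mm
Not all that is in view belongs to the job. There is more than one size of the probe; the one meant has the size given above.

How it is judged:
By the outcome, as a careful person would: the job done as asked, in the order asked, and still so for the second after the job is handed in, while the arm keeps its last pose, push and grip.
It also fails if it takes over 61 s, if anything falls off the work surface, if the arm or the gripper's body presses on something with over 40 N, if the wrist force passes 120 N, or if a joint passes its speed limit or range.

### The arm

A 7-joint arm with a two-finger parallel gripper is mounted at the origin on a cart in front of the work surface, level with it; the furniture and walls round the work are solid. World frame = base frame: x ahead of the robot, y to its left, z up, the work surface at z = 0. Lengths are in mm, angles in rad, forces in N, time in s.
With the tool pointing down it reaches from about 400 to 850 mm from the base axis. Payload 10.4 kg.
Tool frame: the origin (TCP) lies midway between the tips of the shut fingers; the grasp point (between the pads) lies 19 mm behind it; z points along the fingers, y is the line along which they close (so a half turn about z gives the same grasp; the last joint's range is limited). The gripper opens to 87 mm and grips with 3 to 60 N. Pads are 19 mm wide; open, the fingers measure 117 mm over their backs; the gripper's body (75 mm by 190 mm) begins 51 mm behind the grasp point.
Start: joints at [0.68, 0.332, -0.065, 1.46, 0.022, 1.35, -0.088], TCP at [476.845, -404.068, 222.576] pointing down, gripper open.
Joint ranges: [-2.6, 2.6], [-0.5, 2.12], [-1.47, 1.34], [0.16, 2.42], [-1.27, 4.41], [0.06, 2.06], [-2.6, 2.6]. Speed limits (rad/s): [2.22, 2.22, 2.79, 2.79, 3.14, 3.14, 3.14].

### API

Orientations are given as a unit quaternion [x, y, z, w].
In Python, from cell import robot gives the robot as it stands.
- The arm moves only by the shell command python3 -m inch 'ROWS' [FORCE]. ROWS is text: rows parted by semicolons, each of 5 numbers parted by spaces: the gripper's target within -1 to 1 (fully open at 1, half-way at 0, shut at -1), then the shift along the world's x, y, z normalised to -1 to 1, where 1 is 60 mm, then the turn about the world's z normalised to -1 to 1, where 1 is pi/2 rad. A call has 1 to 5 rows; each row shifts and turns the commanded pose from where the row before left it; what a row does not reach is not made up. A row lasts 1/8 s, in which the tool goes at most 62.5 mm and 10.7 degrees, less where a joint would pass 70% of its speed; a pose out of reach is approached as far as the arm can. A call with a number of a shift or a turn outside -1 to 1 is refused whole. A call with a gripper value outside its range is refused whole. The fingers move at their own pace and stop on an object; FORCE is the grip in N (left out, the last holds). Time passes only in rows, so rows that do not move let the fingers close. It gives the time, the measured TCP pose, the force, the opening and the grip force at its end, in the units of the state.
- robot.state(): the state, without advancing time (a new reading comes with each control period).
- robot.get_image(name): name is "scene" or "top" or "wrist"; returns the picture (420x560x3 uint8, red, green, blue); there is no depth.
- robot.calibration(name): a dict with "camera_matrix" (3x3 intrinsics, pixels), "R" (3x3) and "t" (3): a world point X has camera coordinates R X + t; the wrist camera has in their place "mount" (4x4, takes a point from camera to tool coordinates, whose origin is the TCP and whose axes are the flange's). Camera axes: x right, y down, z forward; pixel columns grow to the right and rows downward; lengths in mm; the calibration is good to about 2 mm. The wrist camera is an equidistant fisheye: a pixel r from the principal point sees the ray r / f radians off the axis. A picture is of the moment at which its call begins: read the wrist's pose just before it. calibration takes no time and is no camera call.
- robot.job_done(): hands the job in; it is judged then, once.
The state is a dict: "time": time; "joint_positions": joint angles; "qd": joint speeds; "tau": joint torques, N m; "tcp_pos": TCP position; "ee_rot": TCP orientation; "force": force on the tool from outside, world axes, zero at the start; "torque": the same for the moment, N m; "gripper_width": finger opening in mm; "gripper_force": force on a finger pad.
Only numpy, scipy, OpenCV 4.12 (cv2) and the standard library are available. Lean on these libraries where they do the work, as an engineer would, in place of code of your own. Each camera call takes 0.05 s, during which the arm holds its last target. There are 200 camera calls.

## Working session

There is one attempt and no reset: what is moved stays moved. The work goes in short steps, Python scripts to look and compute and a shell command to move; the robot and the scene stay as the last step left them, time stands still between calls to the robot, and variables do not carry over. Pictures are saved under pics/ and viewed, at most 10 in all, crops included, and the job is handed in when it is done.

```bash
mkdir -p pics; python3 - <<'E'
from cell import robot
import cv2,numpy as np
for n in("scene","top"):
    cv2.imwrite(f"pics/{n}0.png",robot.get_image(n)[:,:,::-1])
    np.set_printoptions(precision=4,suppress=True);print(robot.calibration(n))
print(robot.calibration("wrist"));print(robot.state())
E
```

```text
{'camera_matrix': array([[533.283 ,   0.    , 282.2864],
       [  0.    , 533.283 , 210.2205],
       [  0.    ,   0.    ,   1.    ]]), 'R': array([[-0.1847, -0.9827, -0.0125],
       [-0.6122,  0.125 , -0.7808],
       [ 0.7688, -0.1365, -0.6247]]), 't': array([ 143.3766,  387.4738, 1112.7564])}
{'camera_matrix': array([[438.5958,   0.    , 280.5152],
       [  0.    , 438.5958, 205.3098],
       [  0.    ,   0.    ,   1.    ]]), 'R': array([[-0.0214, -0.9998, -0.0047],
       [-0.9795,  0.0219, -0.2002],
       [ 0.2002,  0.0003, -0.9798]]), 't': array([  37.2388,  553.4918, 1014.219 ])}
{'camera_matrix': array([[325.1923,   0.    , 276.357 ],
       [  0.    , 325.1923, 211.4633],
       [  0.    ,   0.    ,   1.    ]]), 'mount': array([[  -0.0005,   -0.9587,   -0.2844,   78.8123],
       [   1.    ,   -0.0006,    0.    ,    0.2724],
       [  -0.0002,   -0.2844,    0.9587, -162.0081],
       [   0.    ,    0.    ,    0.    ,    1.    ]])}
{'time': 0.1, 'joint_positions': array([ 0.6804,  0.3328, -0.0647,  1.4609,  0.0216,  1.3499, -0.0885]), 'qd': array([ 0.0011, -0.0008, -0.0015, -0.0014,  0.0004, -0.0021, -0.0009]), 'tau': array([  0.0023, -62.4542,   0.0252, -39.0716,  -0.0614,   0.0366,
         0.0001]), 'tcp_pos': array([ 476.5345, -403.8524,  221.842 ]), 'ee_rot': array([ 0.9073,  0.4204, -0.0003, -0.0006]), 'force': array([ 0.6092,  0.768 , -0.2335]), 'torque': array([-0.0347, -0.007 , -0.0211]), 'gripper_force': 0.0, 'gripper_width': 86.92985200896696}
```

View pics/top0.png

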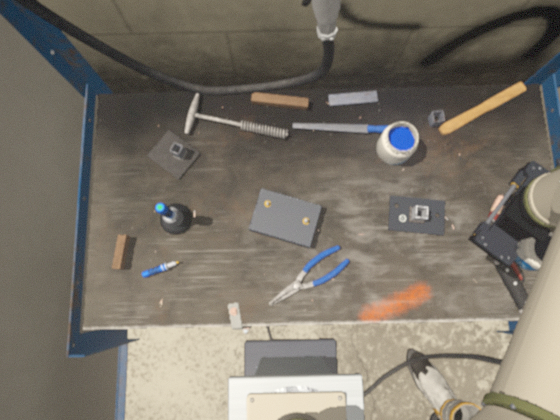

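View pics/scene0.png

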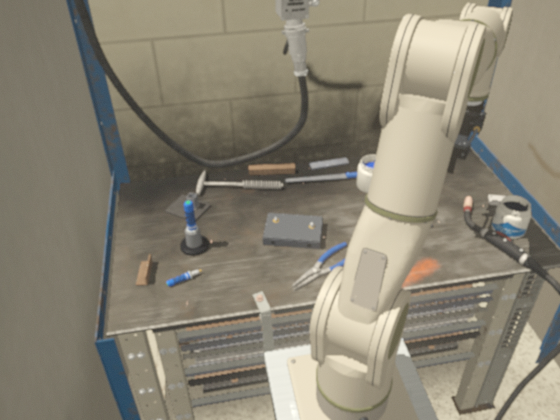

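The top view shows the test piece at about (417,215) with its ring at (402,218), and the anvil at (286,217) with pins at (267,203) and (306,220). The probe is in its stand at (163,209) to (177,218). The coupon is at (175,152), the jar at (399,140) and the pliers at (310,275). I'll zoom in.

```bash
cat > h.py <<'E'
import numpy as np,cv2
from cell import robot
from scipy.spatial.transform import Rotation as Ro
np.set_printoptions(precision=2,suppress=True)
def ray(n,u,v,st=None):
    c=robot.calibration(n);K=c["camera_matrix"]
    a=np.array([(u-K[0,2])/K[0,0],(v-K[1,2])/K[1,1],1.])
    if n!="wrist":
        return -c["R"].T@c["t"],c["R"].T@a
    st=st or robot.state();M=c["mount"];r=np.hypot(a[0],a[1]);d=np.array([a[0]/r*np.sin(r),a[1]/r*np.sin(r),np.cos(r)])
    W=Ro.from_quat(st["ee_rot"]).as_matrix()
    return W@M[:3,3]+st["tcp_pos"],W@M[:3,:3]@d
def at(n,u,v,z,st=None):
    o,d=ray(n,u,v,st);return o+d*(z-o[2])/d[2]
def pix(st,X):
    c=robot.calibration("wrist");K=c["camera_matrix"];M=c["mount"];W=Ro.from_quat(st["ee_rot"]).as_matrix()
    p=M[:3,:3].T@(W.T@(np.array(X)-st["tcp_pos"])-M[:3,3]);t=np.arctan2(np.hypot(p[0],p[1]),p[2]);q=p[:2]/np.hypot(p[0],p[1])*t
    return q*K[0,0]+K[:2,2]
E
python3 - <<'E'
from h import *
im=cv2.imread("pics/top0.png")
a=im[185:245,380:455];b=im[180:255,240:330];c=im[190:250,135:210]
f=lambda x:cv2.resize(cv2.resize(x,None,fx=6,fy=6,interpolation=cv2.INTER_CUBIC),(400,300 if 0 else int(400*x.shape[0]/x.shape[1])))
A,B,C=map(f,(a,b,c));h=max(x.shape[0] for x in(A,B,C))
p=lambda x:cv2.copyMakeBorder(x,0,h-x.shape[0],0,0,cv2.BORDER_CONSTANT)
r1=np.hstack([A[:300],p(B)[:A.shape[0]]]) 
o=np.zeros((600,800,3),np.uint8);o[:A.shape[0],:400]=A;o[:B.shape[0],400:]=B
o[335:335+265,:400]=C[:265]
cv2.imwrite("pics/z1.png",o);print(A.shape,B.shape)
E
```

```text
Traceback (most recent call last):
ValueError: all the input array dimensions except for the concatenation axis must match exactly, but along dimension 0, the array at index 0 has size 300 and the array at index 1 has size 320
```

```bash
python3 - <<'E'
from h import *
im=cv2.imread("pics/top0.png")
g=lambda y,x:cv2.resize(im[y:y+60,x:x+80],(400,300),interpolation=cv2.INTER_CUBIC)
o=np.vstack([np.hstack([g(185,380),g(187,245)]),np.hstack([g(190,135),np.zeros((300,400,3),np.uint8)])])
cv2.imwrite("pics/z1.png",o)
E
```

```text
(no output)
```

View pics/z1.png

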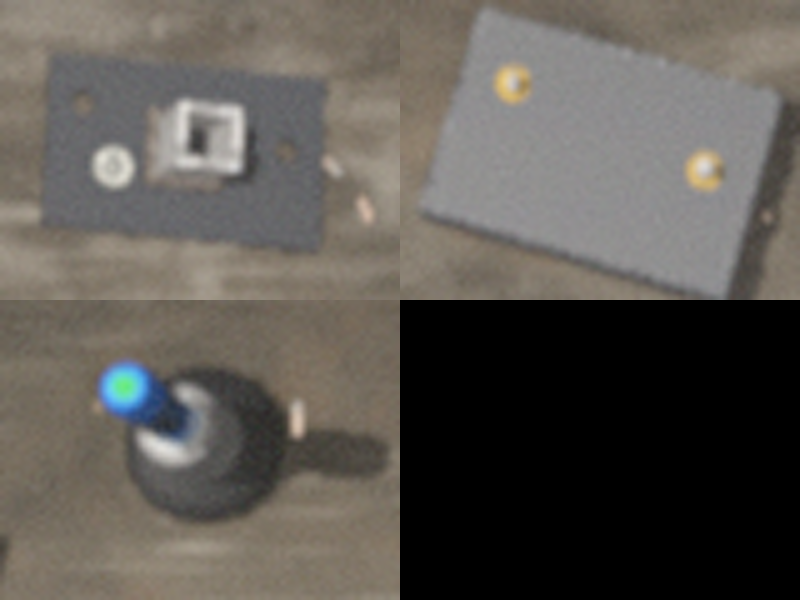

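Zoomed, the piece's holes are at (82,102) and (287,150), and its ring at (114,166). The anvil's diamond pin rim is at (513,84) and its round pin rim at (704,171). The cap of the probe is at (125,386).

```bash
cat >> h.py <<'E'
def frame(D,Rr,dd=(20,52),rr=(5,-52)):
    D,Rr=D[:2],Rr[:2];v=D-Rr;l=np.subtract(dd,rr)
    yaw=np.arctan2(v[1],v[0])-np.arctan2(l[1],l[0]);c,s=np.cos(yaw),np.sin(yaw);R=np.array([[c,-s],[s,c]])
    return (D+Rr)/2-R@(np.add(dd,rr)/2),yaw,np.hypot(*v)
E
python3 - <<'E'
from h import *
z=lambda X,Y,x,y:(x+(X+.5)/5-.5,y+(Y+.5)/5-.5)
T=lambda X,Y,x,y,h:at("top",*z(X,Y,x,y),h)
print("piece",frame(T(82,102,380,185,6),T(287,150,380,185,6)),T(114,166,380,185,6),"stub",T(209,137,380,185,46))
print("anvil",frame(T(113,84,245,187,30),T(304,171,245,187,30)))
print("probe",T(125,86,135,190,153),"stand",T(205,145,135,190,8))
s=robot.state();print("toolyaw x,y",Ro.from_quat(s["ee_rot"]).as_matrix())
E
```

```text
piece (array([ 532.59, -319.39]), np.float64(-0.11687037073494944), np.float64(105.75388618485019)) [ 525.12 -283.52    6.  ] stub [ 531.76 -319.92   46.  ]
anvil (array([530.11,  15.12]), np.float64(-0.31336868127044215), np.float64(104.88019641284109))
probe [536.99 293.03 153.  ] stand [535.52 292.2    8.  ]
toolyaw x,y [[ 0.65  0.76 -0.  ]
 [ 0.76 -0.65  0.  ]
 [-0.   -0.   -1.  ]]
```

```bash
python3 -m inch '1 .19 .28 -.1 -.115; 1 .19 .28 -.1 -.115; 1 .19 .28 -.2 -.115; 1 .19 .28 -.2 -.115; 1 .17 .28 -.2 -.115'; python3 -m inch '1 0 0 0 -.05; 1 0 0 0 0; 1 0 0 0 0'
python3 - <<'E'
from h import *
s=robot.state();im=robot.get_image("wrist");cv2.imwrite("pics/w1.png",im[:,:,::-1])
print(s["joint_positions"],s["tcp_pos"],Ro.from_quat(s["ee_rot"]).as_matrix()[:,0])
y=-.117;R=np.array([[np.cos(y),-np.sin(y)],[np.sin(y),np.cos(y)]])
for p in[(20,52,6),(5,-52,6),(-12,36,6),(0,0,46)]:
    q=R@p[:2]+[532.6,-319.4];print(p,pix(s,[*q,p[2]]))
E
```

```text
time: 0.72
tcp_pos: [532.8, -319.3, 173.7]
ee_rot: [1.0, -0.021, -0.0, -0.0]
force: [-0.3, -0.2, -0.8]
gripper_width: 86.8
gripper_force: 0.0
time: 1.1
tcp_pos: [532.4, -320.4, 174.6]
ee_rot: [0.998, -0.056, -0.0, 0.0]
force: [0.4, 0.8, 0.1]
gripper_width: 87.0
gripper_force: 0.0
[ 0.45  0.35  0.02  1.54 -0.01  1.25 -1.21] [ 532.44 -320.4   174.57] [ 0.99 -0.11 -0.  ]
(20, 52, 6) [225.75 174.97]
(5, -52, 6) [325.35 189.41]
(-12, 36, 6) [241.68 204.69]
(0, 0, 46) [275.67 203.73]
```

View pics/w1.png

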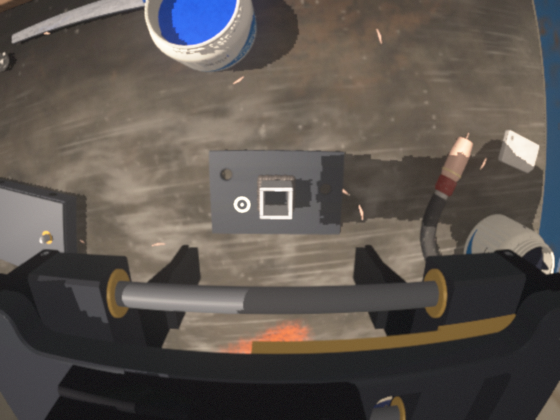

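The wrist picture matches the prediction: diamond hole at (226,174), ring at (242,204), stub centre at (276,204). I'm going down to grip the stub.

```bash
python3 -m inch '1 0 .01 -.6 0; 1 0 .01 -.8 0; 1 0 0 -.7 0; 1 0 0 -.5 0; 1 0 0 0 0' 50;  python3 -m inch '-1 0 0 0 0; -1 0 0 0 0; -1 0 0 0 0; -1 0 0 0 0; -1 0 0 0 0'
```

```text
time: 1.78
tcp_pos: [530.9, -318.3, 16.4]
ee_rot: [0.998, -0.057, -0.002, -0.001]
force: [-0.4, 0.5, 0.1]
gripper_width: 87.3
gripper_force: 0.0
time: 2.4
tcp_pos: [532.7, -318.9, 18.8]
ee_rot: [0.998, -0.057, 0.0, 0.0]
force: [0.7, -0.6, -0.1]
gripper_width: 45.2
gripper_force: 0.0
```

```bash
python3 -m inch '-1 0 0 0 0; -1 0 0 0 0; -1 0 0 0 0; -1 0 0 0 0'; python3 -m inch '-1 0 0 .2 0; -1 0 0 .5 0; -1 0 0 .6 0; -1 0 0 .6 0; -1 0 0 0.1 0'; python3 -c "
from h import *
s=robot.state();print(s['tcp_pos'],Ro.from_quat(s['ee_rot']).as_euler('xyz'),s['joint_positions'])"
```

```text
time: 2.9
tcp_pos: [532.6, -319.1, 18.5]
ee_rot: [0.998, -0.057, 0.0, 0.0]
force: [0.0, -3.0, -0.8]
gripper_width: 29.9
gripper_force: 50.0
time: 3.52
tcp_pos: [533.7, -319.1, 141.0]
ee_rot: [0.998, -0.057, 0.002, 0.001]
force: [-0.2, 0.0, -8.8]
gripper_width: 29.5
gripper_force: 50.0
[ 533.67 -319.1   141.01] [ 3.14 -0.   -0.11] [ 0.45  0.37  0.02  1.58 -0.01  1.18 -1.21]
```

```bash
python3 -m inch '-1 0 .3 0 -.03; -1 0 .6 0 -.03; -1 0 .7 0 -.03; -1 0 .6 0 -.04; -1 0 .37 0 0'; python3 -m inch '-1 0 0 0 0; -1 0 0 0 0; -1 0 0 0 0'; python3 - <<'E'
from h import *
s=robot.state();im=robot.get_image("wrist")[:,:,::-1];cv2.imwrite("pics/w2.png",im)
t=robot.get_image("top")[:,:,::-1];cv2.imwrite("pics/t2.png",t)
print(s["joint_positions"],s["tcp_pos"],s["force"],Ro.from_quat(s["ee_rot"]).as_euler('xyz'))
cs=[]
y=-.313;R=np.array([[np.cos(y),-np.sin(y)],[np.sin(y),np.cos(y)]])
for p in[(20,52),(5,-52)]:
    q=pix(s,[*(R@p+[530.1,15.1]),30]);cs.append(q);print(q)
np.save("s.npy",s,allow_pickle=True)
x,yy=[int(v)-60 for v in(cs[0]+cs[1])/2];x=max(x-20,0);yy=max(yy+0,0);print(x,yy)
# held plate in wrist
g=cv2.resize(im[yy:yy+120,x:x+160],(640,480),interpolation=cv2.INTER_CUBIC);cv2.imwrite("pics/w2c.png",g)
E
```

```text
time: 4.15
tcp_pos: [531.5, -161.8, 136.6]
ee_rot: [0.987, -0.158, -0.002, -0.0]
force: [0.4, -0.5, -8.5]
gripper_width: 29.3
gripper_force: 50.0
time: 4.53
tcp_pos: [532.1, -165.7, 138.0]
ee_rot: [0.987, -0.159, -0.0, 0.0]
force: [-1.2, -0.1, -7.6]
gripper_width: 29.5
gripper_force: 50.0
[ 0.25  0.25 -0.04  1.75  0.01  1.14 -1.68] [ 532.15 -165.7   138.  ] [-1.16 -0.14 -7.59] [ 3.14  0.   -0.32]
[ 65.43 245.75]
[153.66 263.05]
29 194
```

View pics/w2.png

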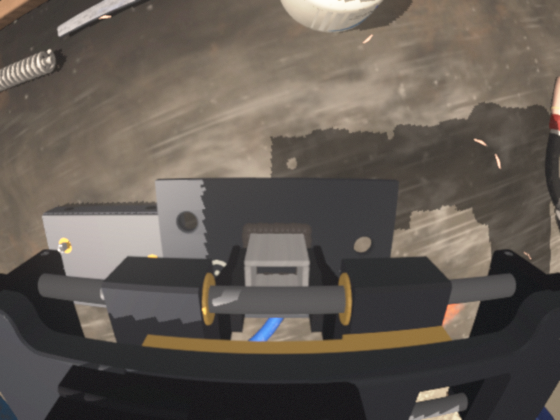

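View pics/w2c.png

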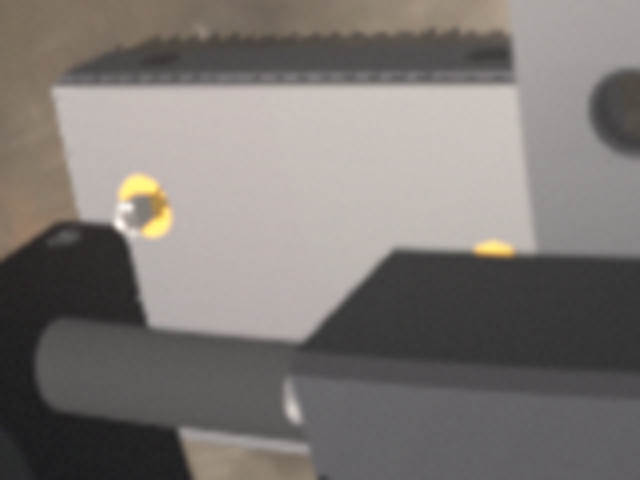

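The held plate's holes are at (187,221) and (362,244). The anvil's diamond rim is at (65,245), within about 1 px of the prediction, and the edge of the round rim also fits.

```bash
python3 - <<'E'
from h import *
s=np.load("s.npy",allow_pickle=True).item()
z=s["tcp_pos"][2]-18.5+6
o,y,l=frame(at("wrist",187.3,221.3,z,s),at("wrist",362.3,244,z,s));print(o-s["tcp_pos"][:2],y,l, Ro.from_quat(s["ee_rot"]).as_euler('xyz')[2])
print(at("wrist",65.1,244.9,30,s))
im=cv2.imread("pics/t2.png")
g=lambda y,x:cv2.resize(im[y:y+90,x:x+120],(800,600),interpolation=cv2.INTER_CUBIC)
cv2.imwrite("pics/t2c.png",g(170,250))
E
```

```text
[1.56 0.25] -0.31445610133265633 103.58248943042047 -0.31966551604884197
[566.11  58.31  30.  ]
```

```bash
python3 -m inch '-1 -.04 .4 0 0; -1 0 .7 0 0; -1 0 .8 0 0; -1 0 .7 0 0; -1 0 .41 0 0'; python3 -m inch '-1 0 0 -.4 0.003; -1 0 0 -.4 0; -1 0 0 -.3 0; -1 0 0 0 0; -1 0 0 0 0';python3 - <<'E'
from h import *
s=robot.state();print(s["tcp_pos"],Ro.from_quat(s["ee_rot"]).as_euler('xyz'),s["joint_positions"])
im=robot.get_image("top")[:,:,::-1]
g=lambda y,x:cv2.resize(im[y:y+75,x:x+100],(800,600),interpolation=cv2.INTER_CUBIC)
cv2.imwrite("pics/t3c.png",g(180,240))
E
```

```text
time: 5.25
tcp_pos: [530.2, 18.3, 138.7]
ee_rot: [0.988, -0.157, 0.0, -0.0]
force: [0.7, -0.8, -8.2]
gripper_width: 29.5
gripper_force: 50.0
time: 5.88
tcp_pos: [530.9, 15.9, 73.4]
ee_rot: [0.988, -0.156, 0.001, -0.0]
force: [-0.4, 0.9, -7.1]
gripper_width: 29.8
gripper_force: 50.0
[530.94  15.86  73.43] [-3.14 -0.   -0.31] [ 0.03  0.27 -0.16  1.87  0.05  1.   -2.04]
```

View pics/t3c.png

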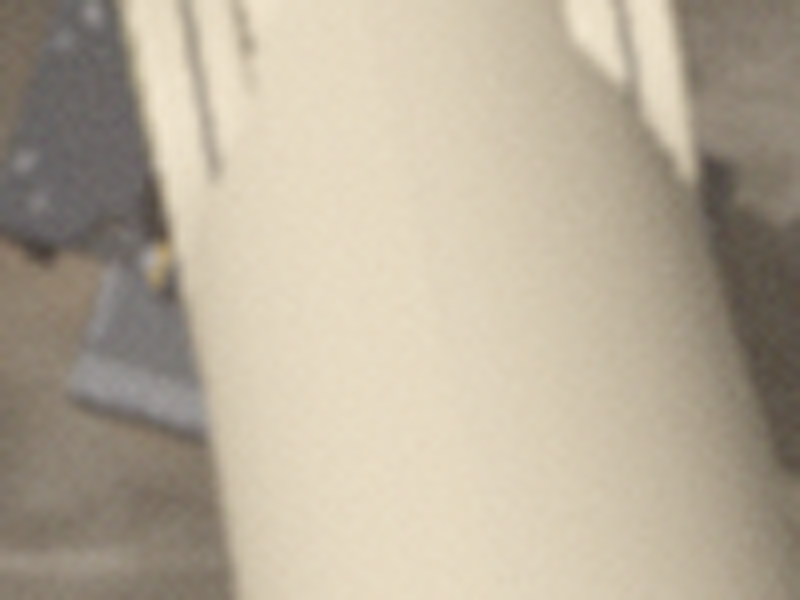

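```bash
python3 -m inch '-1 -.014 -.013 -.1 0; -1 0 0 -.1 0; -1 0 0 0 0'; python3 -m inch '-1 0 0 -.06 0; -1 0 0 -.06 0; -1 0 0 0 0'
```

```text
time: 6.3
tcp_pos: [528.9, 15.1, 59.9]
ee_rot: [0.988, -0.156, -0.001, 0.0]
force: [-0.4, -0.4, -8.8]
gripper_width: 29.5
gripper_force: 50.0
time: 6.68
tcp_pos: [529.5, 15.1, 53.1]
ee_rot: [0.988, -0.156, 0.0, 0.0]
force: [0.5, -0.8, -7.7]
gripper_width: 29.4
gripper_force: 50.0
```

```bash
python3 -m inch '-1 0 0 -.04 0; -1 0 0 0 0;-1 0 0 0 0'; python3 -m inch '-1 0 0 -.025 0; -1 0 0 -.015 0; -1 0 0 0 0;-1 0 0 0 0'
```

```text
time: 7.05
tcp_pos: [529.5, 15.1, 51.0]
ee_rot: [0.988, -0.156, 0.0, 0.0]
force: [0.1, 0.0, -8.9]
gripper_width: 29.4
gripper_force: 50.0
time: 7.55
tcp_pos: [529.5, 15.1, 48.6]
ee_rot: [0.988, -0.156, 0.0, 0.0]
force: [1.3, -0.1, -7.6]
gripper_width: 29.5
gripper_force: 50.0
```

```bash
python3 -m inch '-1 0 0 -.02 0; -1 0 0 0 0;-1 0 0 0 0'; python3 -m inch '-1 0 0 -.015 0; -1 0 0 0 0;-1 0 0 0 0'
```

```text
time: 7.92
tcp_pos: [529.5, 15.1, 48.5]
ee_rot: [0.988, -0.156, 0.0, 0.0]
force: [-4.8, -0.8, 6.8]
gripper_width: 29.6
gripper_force: 50.0
time: 8.3
tcp_pos: [529.6, 15.1, 48.5]
ee_rot: [0.988, -0.156, 0.0, 0.0]
force: [-8.8, -0.3, 16.3]
gripper_width: 29.6
gripper_force: 50.0
```

Contact came at exactly the seated height, so I'm releasing.

```bash
python3 -m inch '1 0 0 0 0; 1 0 0 0 0;1 0 0 0 0;1 0 0 0 0; 1 0 0 0 0'; python3 -m inch '1 0 0 .3 0; 1 0 0 .6 0;1 0 0 .8 0;1 0 0 .8 0; 1 0 0 .8 0';python3 -m inch '1 0 0 .3 0; 1 0 0 0 0;1 0 0 0 0'; python3 - <<'E'
from h import *
s=robot.state();im=robot.get_image("wrist")[:,:,::-1];print(s["tcp_pos"],s["joint_positions"])
cv2.imwrite("pics/w4.png",im);np.save("s4.npy",s,allow_pickle=True)
E
```

```text
time: 8.93
tcp_pos: [529.4, 15.2, 46.4]
ee_rot: [0.988, -0.156, -0.0, 0.0]
force: [0.5, -0.1, 0.6]
gripper_width: 71.5
gripper_force: 0.0
time: 9.55
tcp_pos: [529.2, 15.2, 247.6]
ee_rot: [0.988, -0.156, 0.001, -0.0]
force: [0.5, 0.4, 0.3]
gripper_width: 87.1
gripper_force: 0.0
time: 9.93
tcp_pos: [528.7, 15.1, 261.0]
ee_rot: [0.988, -0.156, -0.001, 0.0]
force: [-0.5, -0.1, -0.0]
gripper_width: 87.3
gripper_force: 0.0
[528.67  15.1  261.02] [ 0.03  0.11 -0.16  1.65  0.02  1.39 -2.01]
```

View pics/w4.png

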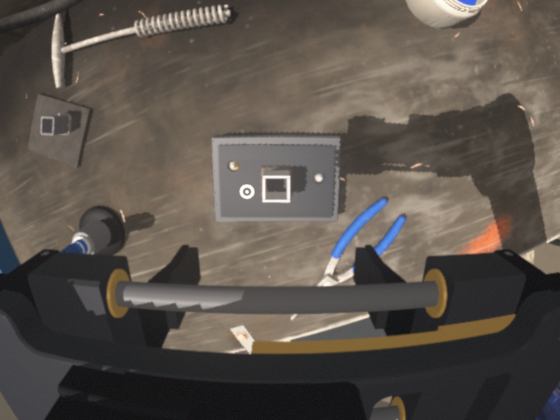

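The piece is seated, with pins showing in both holes at (234,167) and (319,178). The ring is at (247,191) and the probe stand at (98,230).

```bash
python3 - <<'E'
from h import *
s=np.load("s4.npy",allow_pickle=True).item()
im=cv2.imread("pics/w4.png")
g=im[175:207,230:262].min(2).astype(float);m=(g>150);yy,xx=np.nonzero(m)
k=np.hypot(xx-17,yy-16)<10;u,v=230+xx[k].mean(),175+yy[k].mean();print(u,v,k.sum(),at("wrist",u,v,36,s))
y=-.313;R=np.array([[np.cos(y),-np.sin(y)],[np.sin(y),np.cos(y)]])
print("pred from pins",R@[-12,36]+[530.1,15.1])
print("stub",at("wrist",276.2,188.5,76,s), "probe px", pix(s,[537,293,153]))
E
```

```text
246.46951219512195 191.09146341463415 164 [530.    53.48  36.  ]
pred from pins [529.77  53.05]
stub [530.29  15.14  76.  ] probe px [ 44.66 275.03]
```

```bash
python3 -m inch '1 .03 .8 0 .07; 1 .03 .95 0 .07; 1 .03 .95 0 .07; 1 .03 .95 0 .07; 1 .01 .9 0 .07';python3 -m inch '1 0 .08 -.2 0; 1 0 0 -.2 0;1 0 0 0 0'; python3 - <<'E'
from h import *
s=robot.state();im=robot.get_image("wrist");print(s["tcp_pos"],s["joint_positions"],Ro.from_quat(s["ee_rot"]).as_euler('xyz'))
cv2.imwrite("pics/w5.png",im[:,:,::-1])
p=pix(s,[537,293,153]);print(p)
h=cv2.cvtColor(im,cv2.COLOR_RGB2HSV);m=cv2.inRange(h,(35,90,100),(120,255,255))
n,_,st,c=cv2.connectedComponentsWithStats(m)
for i in range(1,n):
    if st[i,4]>30: print(st[i],c[i],at("wrist",*c[i],153,s))
E
```

```text
time: 10.6
tcp_pos: [536.6, 289.8, 260.9]
ee_rot: [0.993, 0.12, -0.001, 0.0]
force: [0.8, 0.2, -0.5]
gripper_width: 87.0
gripper_force: 0.0
time: 10.98
tcp_pos: [537.1, 290.8, 236.6]
ee_rot: [0.993, 0.117, -0.001, 0.001]
force: [-0.2, -0.3, 0.3]
gripper_width: 87.2
gripper_force: 0.0
[537.08 290.81 236.59] [-0.27  0.32 -0.38  1.46  0.12  1.38 -1.99] [3.14 0.   0.23]
[273.66 217.93]
[ 90  43  18  85 269] [97.3  85.88] [613.37 459.77 153.  ]
[259 190  28  39 809] [272.17 210.99] [542.32 295.45 153.  ]
[199 260  32  14 357] [214.06 266.67] [482.87 332.32 153.  ]
[233 260   4  12  38] [234.82 265.37] [488.55 315.22 153.  ]
```

View pics/w5.png

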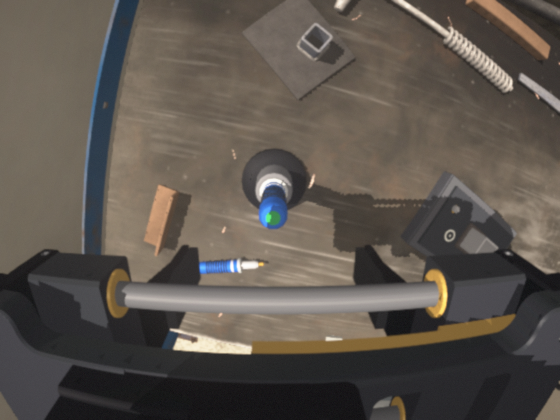

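The cap of the probe is at (273,216), within 2 px of the prediction, and the small decoy probe lies at (230,266). I'm going down to grip the barrel.

```bash
python3 -m inch '1 .01 .036 -.5 0; 1 0 0 -.7 0;1 0 0 -.7 0;1 0 0 -.53 0; -1 0 0 0 0' 30;python3 -m inch '-1 0 0 0 0;-1 0 0 0 0;-1 0 0 0 0;-1 0 0 0 0;-1 0 0 0 0';python3 -m inch '-1 0 0 0 0;-1 0 0 0 0;-1 0 0 0 0;-1 0 0 0 0;-1 0 0 0 0'
```

```text
time: 11.65
tcp_pos: [537.0, 293.3, 91.0]
ee_rot: [0.993, 0.117, -0.002, 0.001]
force: [0.1, 0.2, 1.1]
gripper_width: 82.9
gripper_force: 0.0
time: 12.28
tcp_pos: [537.8, 295.1, 92.8]
ee_rot: [0.993, 0.118, 0.0, 0.0]
force: [0.1, 0.2, -0.9]
gripper_width: 35.0
gripper_force: 0.0
time: 12.9
tcp_pos: [537.8, 295.1, 92.6]
ee_rot: [0.993, 0.118, 0.0, 0.0]
force: [0.1, -1.4, 0.5]
gripper_width: 23.5
gripper_force: 30.0
```

```bash
python3 -m inch '-1 0 0 .15 0;-1 0 0 .3 0;-1 0 0 .4 0;-1 0 0 .4 0;-1 0 0 .4 0' 40;python3 -m inch '-1 0 -.3 0 0;-1 0 -.6 0 0;-1 0 -.8 0 0;-1 0 -.8 0 0;-1 0 -.8 0 0';python3 -m inch '-1 -.07 -.5 0 0; -1 -.05 -.24 0 0;-1 0 0 0 0;-1 0 0 0 0'; python3 - <<'E'
from h import *
s=robot.state();im=robot.get_image("wrist");print(s["tcp_pos"],s["joint_positions"],Ro.from_quat(s["ee_rot"]).as_euler('xyz'))
cv2.imwrite("pics/w6.png",im[:,:,::-1]);np.save("s6.npy",s,allow_pickle=True)
print("mark px",pix(s,[529.9,53.2,36]),"tip",pix(s,[*s["tcp_pos"][:2],s["tcp_pos"][2]-77.6]),"cap",pix(s,[*s["tcp_pos"][:2],s["tcp_pos"][2]+60.4]))
cv2.imwrite("pics/scene6.png",robot.get_image("scene")[:,:,::-1])
E
```

```text
time: 13.52
tcp_pos: [537.9, 295.3, 194.0]
ee_rot: [0.993, 0.118, 0.001, -0.0]
force: [-0.2, -0.2, -1.9]
gripper_width: 23.3
gripper_force: 40.0
time: 14.15
tcp_pos: [537.0, 94.0, 191.0]
ee_rot: [0.993, 0.117, -0.0, 0.0]
force: [1.1, 0.2, -0.9]
gripper_width: 23.2
gripper_force: 40.0
time: 14.65
tcp_pos: [530.5, 54.2, 191.6]
ee_rot: [0.993, 0.119, 0.0, -0.0]
force: [0.9, 0.1, -1.9]
gripper_width: 23.3
gripper_force: 40.0
[530.5   54.25 191.58] [ 0.05  0.17 -0.26  1.74  0.04  1.25 -1.56] [-3.14 -0.    0.24]
mark px [277.47 197.67] tip [276.61 221.11] cap [276.66 332.34]
```

```bash
python3 -m inch '-1 -.008 -.016 -.3 0;-1 0 0 -.4 0;-1 0 0 -.3 0;-1 0 0 -.18 0;-1 0 0 0 0'; python3 -m inch '-1 0 0 0 0;-1 0 0 0 0'; python3 - <<'E'
from h import *
s=robot.state();im=robot.get_image("wrist")[:,:,::-1];print(s["tcp_pos"],Ro.from_quat(s["ee_rot"]).as_euler('xyz'))
m=pix(s,[529.9,53.2,36]);print(m,pix(s,[*s["tcp_pos"][:2],s["tcp_pos"][2]-77.6]))
x,y=[int(v) for v in m];g=lambda i,x,y:cv2.resize(i[y:y+60,x:x+80],(400,300),interpolation=cv2.INTER_CUBIC)
sc=robot.get_image("scene")[:,:,::-1]
c=robot.calibration("scene");p=c["camera_matrix"]@(c["R"]@[530,53,40]+c["t"]);p=p/p[2];print(p,x,y)
np.save("s7.npy",s,allow_pickle=True)
big=cv2.resize(im[y-50:y+100,x-50:x+50],(400,600),interpolation=cv2.INTER_CUBIC)
b2=cv2.resize(sc[int(p[1])-75:int(p[1])+30,int(p[0])-35:int(p[0])+35],(400,600),interpolation=cv2.INTER_CUBIC)
cv2.imwrite("pics/z7.png",np.hstack([big,b2]))
E
```

```text
time: 15.38
tcp_pos: [529.7, 51.8, 120.0]
ee_rot: [0.993, 0.118, -0.001, 0.0]
force: [-0.3, 0.3, -1.5]
gripper_width: 23.2
gripper_force: 40.0
time: 15.62
tcp_pos: [530.6, 51.8, 121.6]
ee_rot: [0.993, 0.118, 0.001, 0.0]
force: [-1.1, -0.6, -1.8]
gripper_width: 23.1
gripper_force: 40.0
[530.61  51.82 121.63] [ 3.14 -0.    0.24]
[274.64 218.54] [276.53 221.23]
[279.75 223.98   1.  ] 274 218
```

View pics/z7.png

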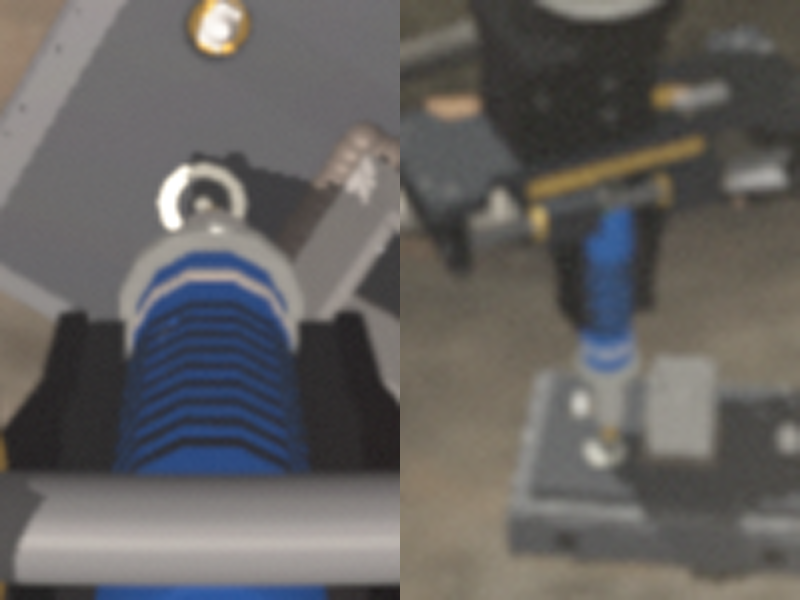

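The left half (wrist) shows the ring centre at (203,203) with the probe axis about 8 zoomed px to its right. The right half (scene) shows the brass tip at (609,436) above the ring at (604,450). I'll check the offset with the scene calibration.

```bash
python3 - <<'E'
from h import *
s=np.load("s7.npy",allow_pickle=True).item();c=robot.calibration("scene")
def P(X):
    p=c["camera_matrix"]@(c["R"]@np.array(X)+c["t"]);return p[:2]/p[2]
t=s["tcp_pos"]
print("ring pred",P([529.9,53.2,36]),"obs 279.3 226.3")
for h in(77.6,72,66.6):print("tip",h,P([t[0],t[1],t[2]-h]))
im=robot.get_image("scene")
print(im[216:232,275:287].astype(int)@[1,1,1]//3)
print((im[216:232,275:287,0].astype(int)-im[216:232,275:287,2]))
E
```

```text
ring pred [279.7  225.11] obs 279.3 226.3
tip 77.6 [280.1  222.68]
tip 72 [280.07 221.14]
tip 66.6 [280.04 219.65]
[[143 136 129 137 144 149 145 139 121 109 110 112]
 [178 163 137 136 144 146 147 138 122 110 107 116]
 [197 179 142 136 144 148 146 139 122 110 108 116]
 [189 172 142 138 143 148 146 139 120 109 106 116]
 [160 149 131 133 144 148 146 134 117 107 110 118]
 [123 119 115 128 137 144 141 131 116 108 109 117]
 [106 106 108 116 127 134 132 119 108 106 106 114]
 [107 105 108 107 119 123 119 104  96  94  95 102]
 [110 113 121 117 116 116 114  97  84  78  79  95]
 [114 135 152 143 123 114 111 104  85  68  72  90]
 [117 155 182 175 141 115 115 116  93  71  73  88]
 [118 152 187 195 173 141 128 123  95  71  74  84]
 [110 132 170 190 181 151 129 111  85  70  72  78]
 [108 112 131 150 148 127 105  88  74  68  69  73]
 [108 106 109 109 111 101  87  71  68  68  69  68]
 [108 108 108 107 107 104  94  78  70  70  66  72]]
[[ 6  4  7  7  9 11 10  9  4 -1  0  1]
 [ 9  9 10  8  8 10 10  8  5  0  0  3]
 [10 11 12 12 10  9  9  8  4 -1 -1  2]
 [ 9 12 15 11 10  9 11  8  5 -1  0  3]
 [ 9 10 10  9  9  9  9  8  3  1  0  6]
 [ 4  4  3  6  9 12 11  7  1  1  1  6]
 [ 1  0  1  6 17 27 22 10  0 -1  2  6]
 [ 0 -1  0  7 29 48 44 18  1 -1  3  6]
 [ 0  2  4  9 29 46 41 19  2  0  4  6]
 [ 0  5  9 10 17 24 21 13  3  4  5 10]
 [ 2  9 12 12 12 12 10 11  6  4  7 10]
 [ 2  9 12 14 13 13 11 11  7  4  6 11]
 [ 1  6 11 14 13 14 11  9  4  3  5 10]
 [-2  1  6  9 10  6  6  5  5  3  5  5]
 [-1  0  1  2  1  1  3  3  4  2  4  5]
 [ 0  0  0  0  0 -1  0  2  4  4  3  5]]
```

```bash
python3 -m inch '-1 -.012 .03 -.05 0;-1 0 0 -.05 0;-1 0 0 0 0;-1 0 0 0 0'; python3 -m inch '-1 0 0 -.025 0;-1 0 0 0 0;-1 0 0 0 0'; python3 -m inch '-1 0 0 -.025 0;-1 0 0 0 0;-1 0 0 0 0'
```

```text
time: 16.27
tcp_pos: [529.4, 53.5, 114.8]
ee_rot: [0.993, 0.118, -0.0, 0.0]
force: [-0.7, -0.5, -1.9]
gripper_width: 23.2
gripper_force: 40.0
time: 16.65
tcp_pos: [529.6, 53.6, 113.6]
ee_rot: [0.993, 0.118, 0.0, 0.0]
force: [0.3, 0.5, 0.5]
gripper_width: 23.1
gripper_force: 40.0
time: 17.02
tcp_pos: [529.6, 53.6, 112.0]
ee_rot: [0.993, 0.118, 0.0, 0.0]
force: [0.4, 0.0, 0.9]
gripper_width: 23.2
gripper_force: 40.0
```

```bash
python3 -m inch '-1 0 0 -.03 0;-1 0 0 0 0;-1 0 0 0 0'; python3 -m inch '-1 0 0 -.025 0;-1 0 0 0 0;-1 0 0 0 0'; python3 - <<'E'
from h import *
f=[]
for i in range(12):
    robot.get_image("scene");s=robot.state();f.append([*s["force"],*s["tcp_pos"]])
print(np.mean(f,0),np.std(f,0))
E
```

```text
time: 17.4
tcp_pos: [529.5, 53.5, 110.2]
ee_rot: [0.993, 0.118, 0.0, 0.0]
force: [-0.2, 0.2, 2.8]
gripper_width: 23.5
gripper_force: 40.0
time: 17.77
tcp_pos: [529.5, 53.5, 108.7]
ee_rot: [0.993, 0.118, 0.0, 0.0]
force: [0.5, -0.7, 3.4]
gripper_width: 22.8
gripper_force: 40.0
[  0.57  -0.24   3.51 529.47  53.56 108.63] [0.47 0.43 0.56 0.02 0.01 0.02]
```

The force is 3.5 N plus about 1.7 N of probe weight, so 5.2 N or about 4.7 mm in. One numeric check of the tip in the ring before handing in.

```bash
python3 - <<'E'
from h import *
im=robot.get_image("scene")[218:233,272:288].astype(int)
print(im.sum(2)//3);print(im[...,0]-im[...,2])
E
```

```text
[[105 119 161 186 174 151 144 146 147 145 137 126 115 109 117 135]
 [105 117 159 185 171 147 144 147 148 145 133 119 108 109 117 134]
 [106 114 142 159 152 139 139 148 145 144 131 114 107 108 120 136]
 [108 107 118 126 126 132 139 148 148 146 131 115 109 109 118 137]
 [107 108 106 108 114 126 141 147 149 146 133 111 106 105 113 132]
 [108 108 106 107 110 127 140 148 148 143 128 106  97  95 102 125]
 [107 107 105 102 104 123 140 147 146 140 121  91  77  80  93 123]
 [107 107 105  93  95 115 133 143 142 137 121  91  71  72  90 118]
 [109 108 102  93  94 114 127 135 135 134 124  93  71  73  87 110]
 [110 108 105  96  94 112 124 128 134 133 124  94  74  74  83  94]
 [106 109 108 103  99 105 119 122 130 129 113  83  71  72  78  87]
 [107 109 107 105 100 100  97  95  98  96  86  70  66  71  74  73]
 [108 107 109 107 105 102  85  73  71  71  69  70  66  71  71  72]
 [108 107 109 110 108 105  95  79  68  68  65  70  69  71  71  71]
 [107 108 107 110 107 109  99  87  74  71  70  71  68  69  71  71]]
[[-2  2  8  8 10  9  7  6  6  7  7  6  4  1  3  6]
 [ 0  5  8  9  8  9  9 10 11 10  8  2  0  0  4  9]
 [ 1  5  9  8  8  9 12 10 10 10  8  1 -1  1  5 10]
 [-1  2  5  5  4  8  9 10  9 10  7  3  0  1  6 11]
 [ 0  1  0  1  1  6  8  9 10  9  7  2  0  2  5 10]
 [ 0  0  0 -1  1  6  9  9 11 10  8  3  0  1  7 10]
 [ 0  0  0  1  2  5 11 10 10  9  8  5  1  4  7 10]
 [ 0  0 -1  1  5  7 11 15 13 12 11  5  3  7  7 10]
 [-1  0 -1  1  6 10 15 17 18 15 13  6  3  6 12 10]
 [ 0  0 -2  2  5  9 15 22 21 17 12  7  4  8 10 13]
 [-1 -1  0 -1  3  6 12 17 17 14 10  6  4  7  9 11]
 [-1  0  1 -1  1  3  6  8  8  9  7  3  3  3  5  6]
 [ 0  1  0  0  0 -1  1  1  3  4  2  3  2  2  4  3]
 [ 0  0  1 -1 -1 -1  0  2  2  2  5  2  0  3  3  4]
 [ 1 -1  0  1  0  0  0  2  2  3  2  0  3  3  3  1]]
```

```bash
python3 -c "
from cell import robot
s=robot.state();print(s['time'],s['force'],s['tcp_pos']);print(robot.job_done())"
```

```text
18.425 [0.57223046 0.2863216  2.84390543] [529.46206635  53.54860901 108.60433446]
the job is handed in; nothing more can be done
None
```

I seated the test piece on both pins and let go. The probe is held upright in the ring, its spring tip about half way in (5 N or so, judged from wrist force and height). I handed the job in at 18.4 s; no verdict came back.

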